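Sort the filing-cabinet fittings

ROBOT

A 6-joint arm with a two-finger parallel gripper is mounted at the origin on the work surface. World frame = base frame: x ahead of the robot, y to its left, z up, the work surface at z = 0. Lengths are in m, angles in rad, forces in N, time in s.
With the tool pointing down it reaches from about 0.275 to 0.85 m from the base axis. Payload 19 kg.
Tool frame: the origin (TCP) lies at the very end of the fingers, on their centre line; the grasp point (between the pads) lies 19 mm behind it; z points along the fingers, y is the direction in which the jaws open and shut (so a half turn about z gives the same grasp; the last joint's range is limited). The gripper opens to 85 mm and grips with 20 to 120 N. Pads are 22 mm wide; open, the fingers measure 114 mm over their backs; the gripper's body (76 mm by 85 mm) begins 54 mm behind the grasp point. The pads swing forward as they close: fully open they stand 13 mm farther back than shut.
Start: joints at [-1.459, 0.15, 1.437, -0, 1.554, -0.134], TCP at [0.14, -0.558, 0.231] pointing down, gripper open.
Joint ranges: [-2.8, 2.8], [-0.68, 2.1], [0.12, 2.68], [-1.39, 4.53], [0.16, 2.79], [-2.81, 2.81]. Speed limits (rad/s): [1.89, 1.89, 2.22, 3.01, 3.01, 3.01].

INTERFACE

Orientations are given as a unit quaternion [w, x, y, z].
In Python, from bench import read_state, capture, hand_in, recognise, mark_of gives the robot as it stands.
- The arm moves only by the tool carry_out, never from a script. Its argument "rows" is a list of rows, each an object with "gripper": the closure in counts, from 0 (fully open) to 255 (shut); "delta_pos": the shift along the world's x, y, z in units of 25 mm (1.0 is 25 mm), a list of three; "yaw": the turn about the world's z in units of 5 degrees (1.0 is 5 degrees). A call has 1 to 20 rows; each row shifts and turns the commanded pose from where the row before left it; what a row does not reach is not made up. A row lasts 1/12 s, in which the tool goes at most 41.7 mm and 7.16 degrees, less where a joint would pass 70% of its speed; a pose out of reach is approached as far as the arm can. A call is refused whole if a number of a shift passes 1 or a number of a turn 1, either way. A call with a gripper value outside its range is refused whole. The fingers move at their own pace and stop on an object; "newtons" is the grip in N (left out, the last holds). Time passes only in rows, so rows that do not move let the fingers close. It gives the time, the measured TCP pose, the force and the opening at its end, in the units of the state.
- read_state(): the state, without advancing time (a new reading comes with each control period).
- capture(name): name is "scene" or "top"; returns a dict with "pixels" (400x640x3 uint8, red, green, blue), "K" (3x3 intrinsics, pixels), "distortion" ([k1, k2, p1, p2, k3] as OpenCV has them; the pictures are not rectified), "rvec" (rotation vector, rad) and "tvec" (3), from world to camera coordinates, as OpenCV has them. Camera axes: x right, y down, z forward; pixel columns grow to the right and rows downward; lengths in m; the calibration is good to about 2 mm. A picture is of the moment at which its call begins. There is no depth.
- hand_in(): hands the job in, once; it reports no verdict.
Trained networks look in a picture, given as the dict that the camera call returned (one of the last four; its "shot" number tells which), for a name from the list of things; names that differ only in an ending like _2 or _b are one class to them, and where a whole thing is asked for, a point or a joint stands for the part that bears it (a point fixed in the world has none). Each returns a list of dicts, best first, with "confidence" (0 to 1); they miss things now and then, are a little off and sometimes report something else, mostly with a low value. They report only what shows in the picture. A call takes as long as a camera call. They do not tell look-alikes from the thing itself.
- recognise(picture, target): "extent" ([centre column, centre row, width, height] in pixels, round what is visible of it).
- mark_of(picture, target): "at" ([column, row] in pixels: a listed point, or the origin of a listed thing).
The state is a dict: "clock": time; "q": joint angles; "joint_vel": joint speeds; "joint_efforts": joint torques, N m; "eef_pos": TCP position; "ee_rot": TCP orientation; "contact_force": force on the tool from outside, world axes, zero at the start; "wrist_torque": the same for the moment, N m; "gripper_width": opening from 0.0 (shut) to 1.0 (fully open).
Only numpy, scipy, OpenCV 4.12 (cv2) and the standard library are available. Lean on these libraries where they do the work, as an engineer would, in place of code of your own. Each camera call takes 0.05 s, during which the arm holds its last target.

TASK

We are refurbishing a filing cabinet and two of its fittings are loose on the archive desk. Put the steel drawer pull into the long grey tray, lying level on its floor, and put the small lock barrel into the square plywood box.

Things in the scene. Friction and masses are not known exactly. Their poses are not given: they have to be found in the camera images.
- pull_center (a point): A bare steel drawer pull (bow handle) standing on its two square feet like a low bridge: 150 mm long overall, 22 mm wide at the feet, 36 mm high, about 120 g. The bridge bar is a round bar 10 mm thick, straight for 104 mm, free underneath. This point lies at mid-length, half-way up (18 mm above the desk, straight below the bar); the bar's axis runs 13 mm above this point. Its x axis runs along the pull's length, its z axis up.
- lock_center (a point): A steel cylinder lock barrel standing upright on its wider flange: flange 30 mm in diameter and 4 mm thick at the bottom, then a body 20 mm in diameter up to 36 mm, and a small brass stub 10 mm in diameter on top; 40 mm high overall, about 90 g. This point lies on its axis half-way up, 20 mm above the desk; z is up along the axis.
- tray: A long low open tray of grey painted sheet steel, fixed to the desk: 240 mm long, 145 mm wide, 30 mm high outside, walls and floor 4 mm thick (inside 232 by 137 mm). Origin at the centre of its underside, on the desk; its x axis runs along its length, z up.
- box: A square open plywood box, fixed to the desk: 150 by 150 mm, 45 mm high outside, walls and floor 5 mm thick (inside 140 by 140 mm). Origin at the centre of its underside, on the desk; x and y along its sides, z up.
Not all that is in view belongs to the job. There is more than one size of the box; the one meant has the size given above.

How it is judged:
By the outcome, as a careful person would: the job done as asked, in the order asked, and still so for the second after the job is handed in, with the robot touching nothing.
It also fails if it takes over 56 s, if anything falls off the work surface, if the arm or the gripper's body presses on something with over 40 N, if the wrist force passes 120 N, or if a joint passes its speed limit or range.

## Working session

There is one attempt and no reset: what is moved stays moved. The work goes in short steps, Python scripts to look and compute and a tool call to move; the robot and the scene stay as the last step left them, time stands still between calls to the robot, and variables do not carry over. Pictures are saved under pics/ and viewed, and the job is handed in when it is done.

Besides the shell and the picture viewer there is one more tool, called after "Call:" as name(argument=value, ...) on one line, values as JSON. carry_out: Moves the arm, as the interface text tells. Its arguments: {"type":"object","properties":{"rows":{"type":"array"},"newtons":{"type":"number"}},"required":["rows"]}

```bash
mkdir -p pics; ls; python3 - <<'E'
from bench import *
import cv2
for n in ("scene","top"):
    p=capture(n)
    cv2.imwrite(f"pics/{n}0.png",p["pixels"][:,:,::-1])
    print(n,p["K"],p["distortion"],p["rvec"],p["tvec"])
    for t in ("pull_center","lock_center","tray","box"):
        print(t,[(r["at"],round(r["confidence"],2)) for r in mark_of(p,t)],[(r["extent"],round(r["confidence"],2)) for r in recognise(p,t)])
print(read_state())
E
```

```text
pics
scene [[460.27818132   0.         311.46238744]
 [  0.         460.27818132 201.98140776]
 [  0.           0.           1.        ]] [-0.03798032  0.          0.          0.          0.        ] [ 1.44766165  1.80108905 -0.99986275] [-0.00233308 -0.20726339  1.69745924]
pull_center [([245.6, 250.2], 0.74)] [([249.0, 254.6, 58.3, 18.1], 0.87)]
lock_center [([272.1, 208.1], 0.48)] []
tray [([169.6, 207.0], 0.82)] [([165.0, 204.2, 83.2, 53.8], 0.6), ([247.1, 253.0, 55.5, 24.2], 0.56)]
box [([370.9, 235.7], 0.93), ([487.9, 247.4], 0.64), ([392.8, 197.4], 0.64)] [([375.9, 227.9, 74.6, 51.1], 0.77), ([494.7, 239.4, 115.4, 69.7], 0.72), ([393.1, 192.2, 48.3, 27.6], 0.57)]
top [[414.84641146   0.         312.79199608]
 [  0.         414.84641146 204.97076955]
 [  0.           0.           1.        ]] [-0.07710604  0.          0.          0.          0.        ] [ 2.17574861 -2.17749876  0.12816565] [0.09994872 0.50711107 1.37082941]
pull_center [([349.1, 158.6], 0.69)] [([348.9, 158.9, 40.9, 9.9], 0.74)]
lock_center [([343.1, 217.7], 0.62)] [([341.6, 217.8, 8.7, 9.5], 0.54)]
tray [([43
[... 197 characters left out ...]
, 0.57)]
{'clock': 0.9, 'q': array([-1.45899042e+00,  1.50481075e-01,  1.43737850e+00,  3.76410970e-06,
        1.55383514e+00, -1.33988248e-01]), 'joint_vel': array([ 0.00216511,  0.00057576, -0.0010416 , -0.00125377,  0.00142558,
        0.00087358]), 'joint_efforts': array([ 3.74761832e-03, -7.12776732e+01, -5.71045732e+01,  2.03883519e-05,
        1.52477885e-03, -3.91445110e-05]), 'eef_pos': array([ 0.13989755, -0.55768672,  0.23128806]), 'ee_rot': array([-5.10094310e-05,  9.92457657e-01,  1.22587913e-01,  2.44767568e-06]), 'contact_force': array([ 0.54758088,  0.03083069, -0.18189632]), 'wrist_torque': array([ 0.04054168,  0.00035092, -0.02440247]), 'gripper_width': 0.9994495961454852}
```

View images.

View pics/scene0.png

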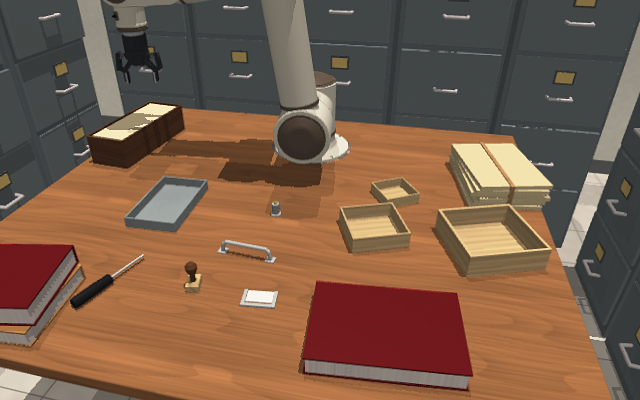

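View pics/top0.png

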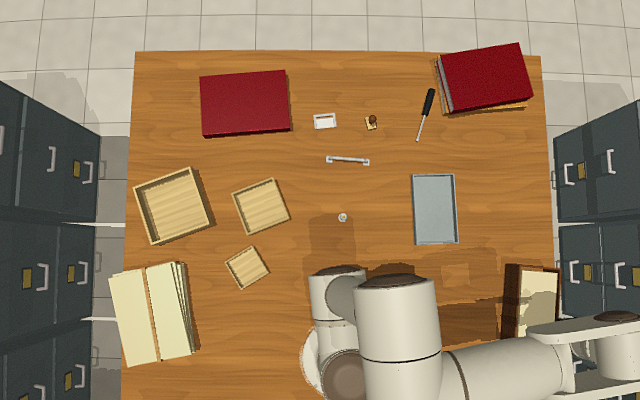

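```bash
cat > h.py <<'E'
import numpy as np, cv2
CAL={"scene":dict(K=np.array([[460.27818132,0,311.46238744],[0,460.27818132,201.98140776],[0,0,1]]),distortion=np.array([-0.03798032,0,0,0,0.]),rvec=np.array([1.44766165,1.80108905,-0.99986275]),tvec=np.array([-0.00233308,-0.20726339,1.69745924])),
"top":dict(K=np.array([[414.84641146,0,312.79199608],[0,414.84641146,204.97076955],[0,0,1]]),distortion=np.array([-0.07710604,0,0,0,0.]),rvec=np.array([2.17574861,-2.17749876,0.12816565]),tvec=np.array([0.09994872,0.50711107,1.37082941]))}
def ray(n,uv):
    c=CAL[n];R=cv2.Rodrigues(c["rvec"])[0]
    x=cv2.undistortPoints(np.array([[uv]],float),c["K"],c["distortion"])[0,0]
    return -R.T@c["tvec"],R.T@np.array([x[0],x[1],1])
def at(n,uv,z):
    o,d=ray(n,uv);return o+d*(z-o[2])/d[2]
def proj(n,P):
    c=CAL[n];return cv2.projectPoints(np.array(P,float).reshape(-1,1,3),c["rvec"],c["tvec"],c["K"],c["distortion"])[0][:,0]
E
python3 - <<'E'
from h import *
np.set_printoptions(precision=4,suppress=True)
for n,uv,z in [("scene",(245.6,250.2),.018),("top",(349.1,158.6),.018),("scene",(272.1,208.1),.02),("top",(343.1,217.7),.02),("scene",(169.6,207),0),("top",(431.6,210.3),0),
("scene",(370.9,235.7),0),("scene",(487.9,247.4),0),("scene",(392.8,197.4),0),("top",(175.8,207.8),0),("top",(258.2,210),0),("top",(246.8,267.5),0)]: print(n,uv,at(n,uv,z))
for n in CAL:
    im=cv2.imread(f"pics/{n}0.png")
    c=im[140:300,120:440] if n=="scene" else im[130:290,200:480]
    cv2.imwrite(f"pics/{n}0c.png",cv2.resize(c,None,fx=2.5,fy=2.5,interpolation=cv2.INTER_CUBIC))
E
```

```text
scene (245.6, 250.2) [ 0.6697 -0.0182  0.018 ]
top (349.1, 158.6) [ 0.6678 -0.0254  0.018 ]
scene (272.1, 208.1) [ 0.4725 -0.0082  0.02  ]
top (343.1, 217.7) [ 0.4646 -0.0027  0.02  ]
scene (169.6, 207) [ 0.5023 -0.311   0.    ]
top (431.6, 210.3) [ 0.4912 -0.3118  0.    ]
scene (370.9, 235.7) [0.516 0.276 0.   ]
scene (487.9, 247.4) [0.502  0.5762 0.    ]
scene (392.8, 197.4) [0.305  0.3199 0.    ]
top (175.8, 207.8) [0.5    0.5697 0.    ]
top (258.2, 210) [0.4925 0.2858 0.    ]
top (246.8, 267.5) [0.2975 0.3224 0.    ]
```

View pics/top0c.png

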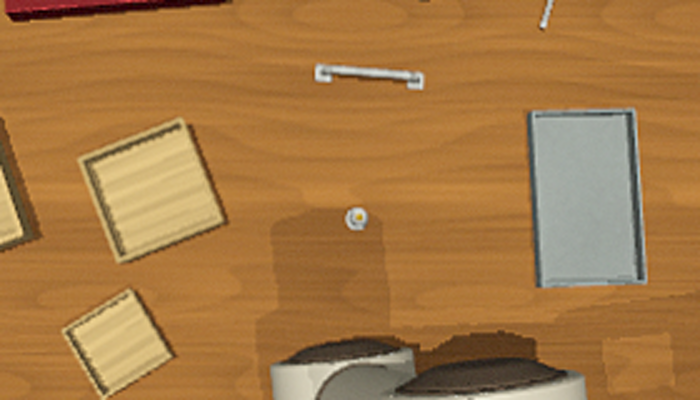

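View pics/scene0c.png

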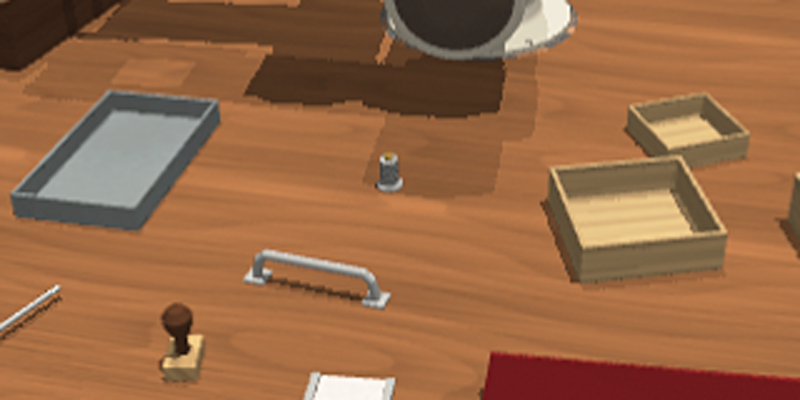

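```bash
python3 - <<'E'
from h import *
np.set_printoptions(precision=4,suppress=True)
T=lambda x,y:(200+(x+.5)/2.5-.5,130+(y+.5)/2.5-.5)
S=lambda x,y:(120+(x+.5)/2.5-.5,140+(y+.5)/2.5-.5)
def show(nm,n,f,pts,z):
    P=np.array([at(n,f(*p),z)[:2] for p in pts]);print(nm,n,P.tolist() if 0 else "\n",P,"mean",P.mean(0),"sides",np.linalg.norm(P-np.roll(P,-1,0),axis=1),"ang",np.degrees([np.arctan2(*(P[(i+1)%len(P)]-P[i])[::-1]) for i in range(len(P))]))
show("box","top",T,[(80,160),(184,119),(227,221),(121,262)],.045)
show("sbox","top",T,[(63,334),(131,290),(174,355),(106,398)],.03)
show("tray","top",T,[(528,110),(635,109),(647,286),(538,287)],.03)
show("bar","top",T,[(330,70),(410,77)],.031)
show("feet","top",T,[(316,74),(425,81)],.004)
show("box","scene",S,[(549,168),(680,156),(726,236),(580,248)],.045)
show("tray","scene",S,[(111,91),(219,101),(139,209),(13,197)],.03)
show("feet","scene",S,[(258,277),(377,300)],.002)
show("bar","scene",S,[(264,254),(374,274)],.031)
show("lock","scene",S,[(390,156)],.04)
show("lock","scene",S,[(390,185)],.004)
show("lock","top",T,[(359,217)],.04)
show("lock","top",T,[(357,218)],.004)
E
python3 - <<'E'
import sys;sys.path.insert(0,'.')
import cv2
im=cv2.imread("pics/top0.png")
a=cv2.resize(im[145:230,315:400],(510,510),interpolation=cv2.INTER_CUBIC)
cv2.imwrite("pics/zt.png",a)
im=cv2.imread("pics/scene0.png")
cv2.imwrite("pics/zs.png",cv2.resize(im[190:275,210:295],(680,680)[:2] if 0 else (595,595),interpolation=cv2.INTER_CUBIC))
E
```

```text
box top 
 [[0.5428 0.3695]
 [0.598  0.2315]
 [0.4615 0.1736]
 [0.4074 0.313 ]] mean [0.5025 0.2719] sides [0.1486 0.1482 0.1495 0.1467] ang [ -68.2067 -156.989   111.2125   22.6505]
sbox top 
 [[0.3126 0.391 ]
 [0.3708 0.3013]
 [0.2852 0.2436]
 [0.2288 0.3329]] mean [0.2993 0.3172] sides [0.1069 0.1032 0.1056 0.1019] ang [ -56.9954 -146.0083  122.2552   34.709 ]
tray top 
 [[ 0.6138 -0.235 ]
 [ 0.6159 -0.384 ]
 [ 0.374  -0.3919]
 [ 0.3735 -0.2424]] mean [ 0.4943 -0.3133] sides [0.1491 0.2421 0.1495 0.2404] ang [ -89.197  -178.142    90.1734    1.7773]
bar top 
 [[ 0.668   0.0352]
 [ 0.6586 -0.0738]] mean [ 0.6633 -0.0193] sides [0.1093 0.1093] ang [-94.8998  85.1002]
feet top 
 [[ 0.6682  0.0529]
 [ 0.6588 -0.0984]] mean [ 0.6635 -0.0228] sides [0.1516 0.1516] ang [-93.5537  86.4463]
box scene 
 [[0.4639 0.1809]
 [0.4073 0.3192]
 [0.5508 0.3746]
 [0.6026 0.2346]] mean [0.5061 0.2773] sides [0.1494 0.1538 0.1492 0.1487] ang [ 112.2633   21.1248  -69.695  -158.8326]
tray scene 
 [[ 0.3827 -0.3857]
 [ 0.3773 -0.2432]
 [ 0.6154 -0.2318]
 [ 0.6245 -0.3751]] mean [ 0.5    -0.3089] sides [0.1426 0.2384 0.1436 0.242 ] ang [  92.1981    2.7428  -86.3892 -177.4912]
feet scene 
 [[ 0.664  -0.0817]
 [ 0.6729  0.046 ]] mean [ 0.6685 -0.0178] sides [0.128 0.128] ang [ 86.0271 -93.9729]
bar scene 
 [[ 0.6623 -0.073 ]
 [ 0.6694  0.0432]] mean [ 0.6659 -0.0149] sides [0.1164 0.1164] ang [ 86.4985 -93.5015]
lock scene 
 [[0.4703 0.0024]] mean [0.4703 0.0024] sides [0.] ang [0.]
lock scene 
 [[0.4745 0.0023]] mean [0.4745 0.0023] sides [0.] ang [0.]
lock top 
 [[ 0.4671 -0.0016]] mean [ 0.4671 -0.0016] sides [0.] ang [0.]
lock top 
 [[ 0.4684 -0.0021]] mean [ 0.4684 -0.0021] sides [0.] ang [0.]
```

View pics/zt.png

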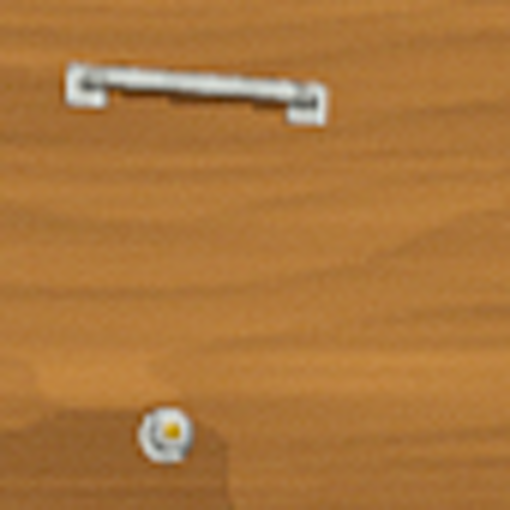

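View pics/zs.png

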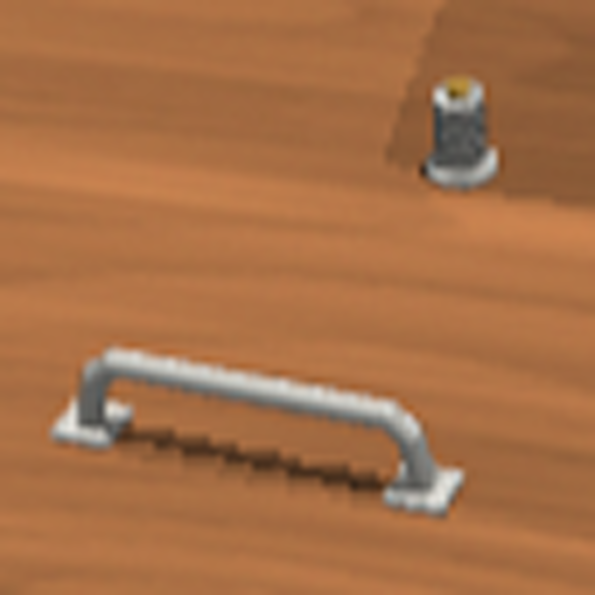

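The three open wooden boxes in the top picture are at (175,208), about 190 mm; (258,210), 148–150 mm per side; and (247,267), about 105 mm. The middle one at (258,210), scene (371,236), fits 150×150, and the enlarged crop confirms it. The pull is at (349,159), the lock at (343,218) and the tray at (435,209) in the top picture. The stamp, screwdriver, labels and books don't belong to the job.

Next I move above the pull.

Call:
carry_out(rows=[{"gripper": 0, "delta_pos": [0.875, 0.9, 0], "yaw": 0.6}, {"gripper": 0, "delta_pos": [0.875, 0.9, 0], "yaw": 0.6}, {"gripper": 0, "delta_pos": [0.875, 0.9, 0], "yaw": 0.6}, {"gripper": 0, "delta_pos": [0.875, 0.9, 0], "yaw": 0.6}, {"gripper": 0, "delta_pos": [0.875, 0.9, 0], "yaw": 0.6}, {"gripper": 0, "delta_pos": [0.875, 0.9, 0], "yaw": 0.6}, {"gripper": 0, "delta_pos": [0.875, 0.9, 0], "yaw": 0.6}, {"gripper": 0, "delta_pos": [0.875, 0.9, 0], "yaw": 0.6}, {"gripper": 0, "delta_pos": [0.875, 0.9, 0], "yaw": 0.6}, {"gripper": 0, "delta_pos": [0.875, 0.9, 0], "yaw": 0.6}, {"gripper": 0, "delta_pos": [0.875, 0.9, 0], "yaw": 0.6}, {"gripper": 0, "delta_pos": [0.875, 0.9, 0], "yaw": 0.6}, {"gripper": 0, "delta_pos": [0.875, 0.9, 0], "yaw": 0.6}, {"gripper": 0, "delta_pos": [0.875, 0.9, 0], "yaw": 0.6}, {"gripper": 0, "delta_pos": [0.875, 0.9, 0], "yaw": 0.6}, {"gripper": 0, "delta_pos": [0.875, 0.9, 0], "yaw": 0.6}, {"gripper": 0, "delta_pos": [0.875, 0.9, 0], "yaw": 0.6}, {"gripper": 0, "delta_pos": [0.875, 0.9, 0], "yaw": 0.6}, {"gripper": 0, "delta_pos": [0.875, 0.9, 0], "yaw": 0.6}, {"gripper": 0, "delta_pos": [0.875, 0.9, 0], "yaw": 0.6}])

```text
clock: 2.57
eef_pos: [0.5783, -0.1063, 0.2313]
ee_rot: [0.0, 0.797, 0.603, 0.0]
contact_force: [0.1, -1.2, 0.1]
gripper_width: 1.0
```

Call:
carry_out(rows=[{"gripper": 0, "delta_pos": [0.875, 0.9, -0.5], "yaw": 0.6}, {"gripper": 0, "delta_pos": [0.875, 0.9, -0.5], "yaw": 0.6}, {"gripper": 0, "delta_pos": [0.875, 0.9, -0.5], "yaw": 0.6}, {"gripper": 0, "delta_pos": [0.875, 0.9, -0.5], "yaw": 0.6}, {"gripper": 0, "delta_pos": [0, 0, -0.5], "yaw": 0}, {"gripper": 0, "delta_pos": [0, 0, -0.5], "yaw": 0}, {"gripper": 0, "delta_pos": [0, 0, -0.5], "yaw": 0}, {"gripper": 0, "delta_pos": [0, 0, -0.5], "yaw": 0}, {"gripper": 0, "delta_pos": [0, 0, 0], "yaw": 0}, {"gripper": 0, "delta_pos": [0, 0, 0], "yaw": 0}], newtons=50)

```text
clock: 3.4
eef_pos: [0.6644, -0.0184, 0.131]
ee_rot: [-0.0, 0.731, 0.682, -0.0]
contact_force: [-0.1, -0.2, -0.7]
gripper_width: 1.0
```

```bash
python3 - <<'E'
from bench import *
import cv2
p=capture("scene")
cv2.imwrite("pics/s1.png",cv2.resize(p["pixels"][140:290,170:350,::-1],None,fx=4,fy=4,interpolation=cv2.INTER_CUBIC))
E
```

```text
(no output)
```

View pics/s1.png

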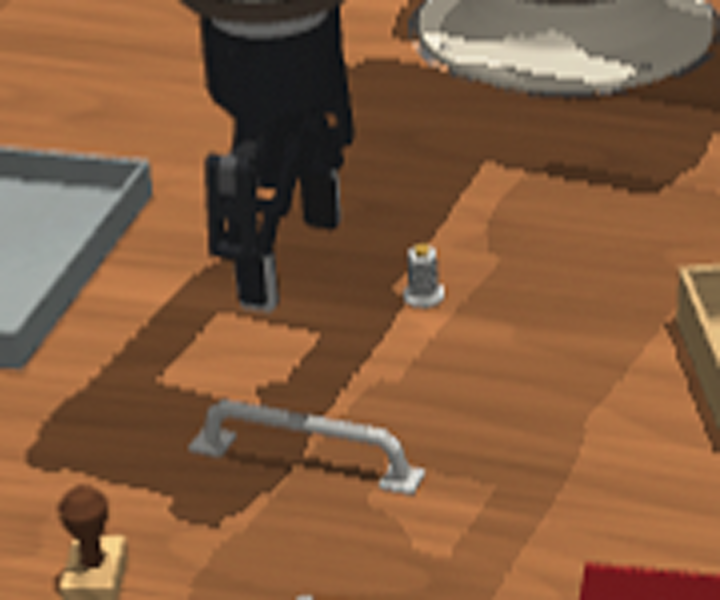

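The open fingers stand above the mid-bar with the jaws across it, so I descend and grip.

Call:
carry_out(rows=[{"gripper": 0, "delta_pos": [0, 0, -0.8], "yaw": 0}, {"gripper": 0, "delta_pos": [0, 0, -0.8], "yaw": 0}, {"gripper": 0, "delta_pos": [0, 0, -0.8], "yaw": 0}, {"gripper": 0, "delta_pos": [0, 0, -0.8], "yaw": 0}, {"gripper": 0, "delta_pos": [0, 0, -0.5], "yaw": 0}, {"gripper": 0, "delta_pos": [0, 0, -0.5], "yaw": 0}, {"gripper": 0, "delta_pos": [0, 0, -0.5], "yaw": 0}, {"gripper": 0, "delta_pos": [0, 0, 0], "yaw": 0}, {"gripper": 100, "delta_pos": [0, 0, 0], "yaw": 0}, {"gripper": 160, "delta_pos": [0, 0, 0], "yaw": 0}, {"gripper": 190, "delta_pos": [0, 0, 0], "yaw": 0}, {"gripper": 220, "delta_pos": [0, 0, 0], "yaw": 0}, {"gripper": 255, "delta_pos": [0, 0, 0], "yaw": 0}, {"gripper": 255, "delta_pos": [0, 0, 0], "yaw": 0}, {"gripper": 255, "delta_pos": [0, 0, 0], "yaw": 0}, {"gripper": 255, "delta_pos": [0, 0, 0], "yaw": 0}, {"gripper": 255, "delta_pos": [0, 0, 0], "yaw": 0}, {"gripper": 255, "delta_pos": [0, 0, 0], "yaw": 0}], newtons=50)

```text
clock: 4.95
eef_pos: [0.6651, -0.0177, 0.0141]
ee_rot: [0.0, 0.731, 0.683, 0.0]
contact_force: [0.4, -0.3, 5.6]
gripper_width: 0.098
```

Call:
carry_out(rows=[{"gripper": 255, "delta_pos": [0, 0, 0.3], "yaw": 0}, {"gripper": 255, "delta_pos": [0, 0, 0.5], "yaw": 0}, {"gripper": 255, "delta_pos": [0, 0, 0.8], "yaw": 0}, {"gripper": 255, "delta_pos": [0, 0, 0.8], "yaw": 0}, {"gripper": 255, "delta_pos": [0, 0, 0.8], "yaw": 0}, {"gripper": 255, "delta_pos": [0, 0, 0.8], "yaw": 0}, {"gripper": 255, "delta_pos": [0, 0, 0], "yaw": 0}, {"gripper": 255, "delta_pos": [0, 0, 0], "yaw": 0}])

```text
clock: 5.62
eef_pos: [0.6653, -0.0178, 0.1156]
ee_rot: [0.001, 0.731, 0.683, 0.001]
contact_force: [-1.4, -0.2, -2.5]
gripper_width: 0.099
```

```bash
python3 - <<'E'
from bench import *
import cv2
s=read_state();print(s["eef_pos"],s["gripper_width"],s["contact_force"])
p=capture("scene")
cv2.imwrite("pics/s2.png",cv2.resize(p["pixels"][120:290,150:350,::-1],None,fx=3.5,fy=3.5,interpolation=cv2.INTER_CUBIC))
E
```

```text
[ 0.66534596 -0.01776132  0.11559852] 0.09934455136887167 [-1.35350138 -0.17786851 -2.51719277]
```

View pics/s2.png

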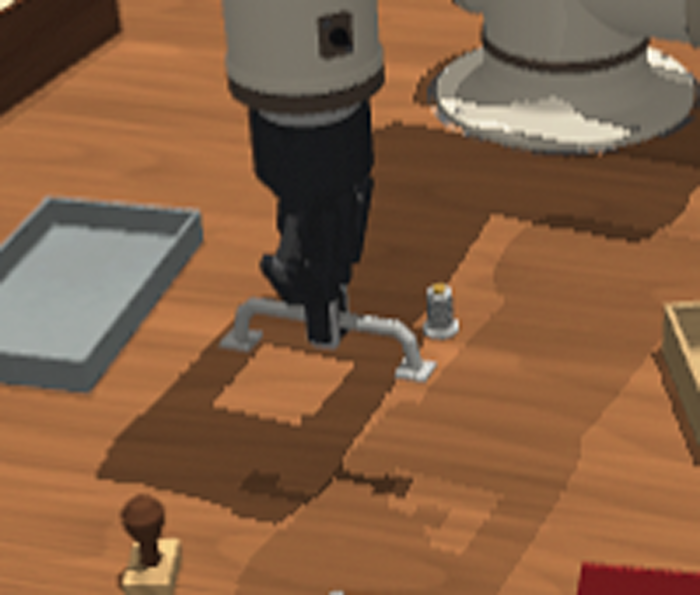

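The pull is held level, near (325,320) in the crop. Next I carry it to the tray and turn it along the tray's length.

Call:
carry_out(rows=[{"gripper": 255, "delta_pos": [-0.374, -0.65, 0], "yaw": -0.93}, {"gripper": 255, "delta_pos": [-0.374, -0.65, 0], "yaw": -0.93}, {"gripper": 255, "delta_pos": [-0.374, -0.65, 0], "yaw": -0.93}, {"gripper": 255, "delta_pos": [-0.374, -0.65, 0], "yaw": -0.93}, {"gripper": 255, "delta_pos": [-0.374, -0.65, 0], "yaw": -0.93}, {"gripper": 255, "delta_pos": [-0.374, -0.65, 0], "yaw": -0.93}, {"gripper": 255, "delta_pos": [-0.374, -0.65, 0], "yaw": -0.93}, {"gripper": 255, "delta_pos": [-0.374, -0.65, 0], "yaw": -0.93}, {"gripper": 255, "delta_pos": [-0.374, -0.65, 0], "yaw": -0.93}, {"gripper": 255, "delta_pos": [-0.374, -0.65, 0], "yaw": -0.93}, {"gripper": 255, "delta_pos": [-0.374, -0.65, 0], "yaw": -0.93}, {"gripper": 255, "delta_pos": [-0.374, -0.65, 0], "yaw": -0.93}, {"gripper": 255, "delta_pos": [-0.374, -0.65, 0], "yaw": -0.93}, {"gripper": 255, "delta_pos": [-0.374, -0.65, 0], "yaw": -0.93}, {"gripper": 255, "delta_pos": [-0.374, -0.65, 0], "yaw": -0.93}, {"gripper": 255, "delta_pos": [-0.374, -0.65, 0], "yaw": -0.93}, {"gripper": 255, "delta_pos": [-0.374, -0.65, 0], "yaw": -0.93}, {"gripper": 255, "delta_pos": [-0.374, -0.65, 0], "yaw": -0.93}, {"gripper": 255, "delta_pos": [0, 0, 0], "yaw": 0}, {"gripper": 255, "delta_pos": [0, 0, 0], "yaw": 0}])

```text
clock: 7.33
eef_pos: [0.4959, -0.3104, 0.1128]
ee_rot: [-0.001, 1.0, 0.02, -0.001]
contact_force: [0.2, 0.5, -0.8]
gripper_width: 0.094
```

```bash
python3 - <<'E'
from bench import *
import cv2,numpy as np
s=read_state();print(s["eef_pos"],s["ee_rot"],s["gripper_width"])
p=capture("scene");q=capture("top")
a=cv2.resize(p["pixels"][110:260,100:260,::-1],None,fx=4,fy=4,interpolation=cv2.INTER_CUBIC)
b=cv2.resize(q["pixels"][130:280,370:500,::-1],None,fx=4,fy=4,interpolation=cv2.INTER_CUBIC)
cv2.imwrite("pics/s3.png",a);cv2.imwrite("pics/t3.png",b)
E
```

```text
[ 0.49586285 -0.31043912  0.11283926] [-6.28510359e-04  9.99790273e-01  2.04608145e-02 -6.08502608e-04] 0.09406018770483782
```

View pics/s3.png

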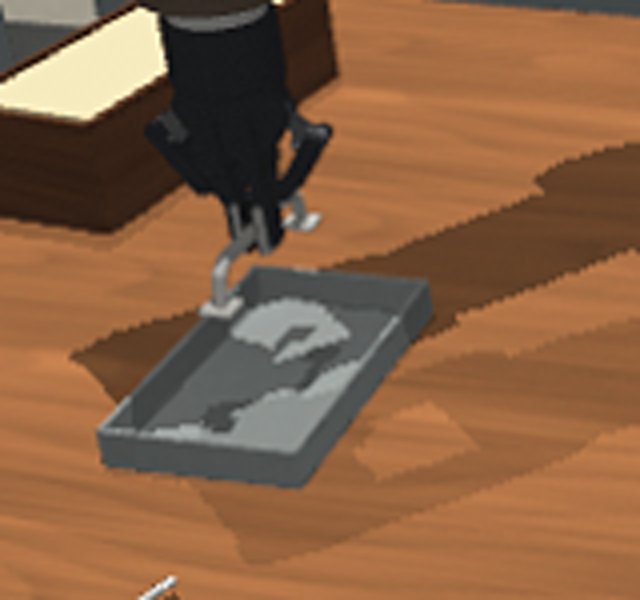

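View pics/t3.png

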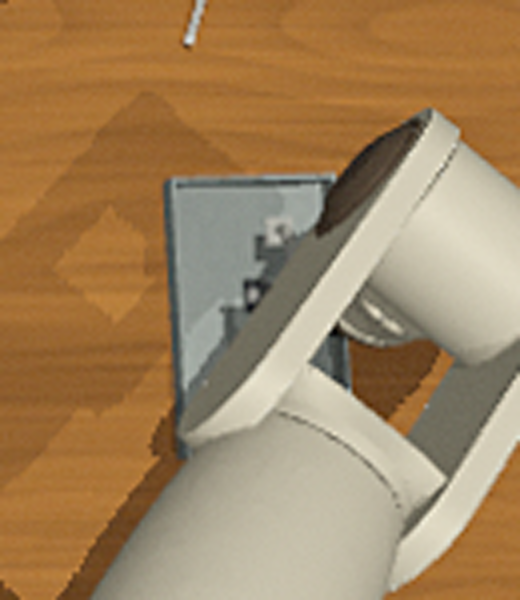

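```bash
python3 - <<'E'
from h import *
c=np.array([.4959,-.3104]);d=np.array([np.cos(np.radians(2.3)),np.sin(np.radians(2.3))])
for tilt in (-20,-10,0,10,20):
    t=np.radians(tilt)
    P=[]
    for s in (1,-1):
        for (a,h) in ((s*.064,-.031),(s*.052,0)):
            aa=a*np.cos(t)-h*np.sin(t);hh=a*np.sin(t)+h*np.cos(t)
            P.append([*(c+aa*d),.1128+.018+hh])
    print(tilt,((proj("scene",P)-[100,110])*4).round(0).tolist(), ((proj("top",P[:2])-[370,130])*4).round(0).tolist())
E
```

```text
-20 [[234.0, 323.0], [226.0, 280.0], [299.0, 189.0], [280.0, 171.0]] [[269.0, 247.0], [282.0, 242.0]]
-10 [[227.0, 317.0], [223.0, 270.0], [300.0, 205.0], [284.0, 180.0]] [[272.0, 235.0], [286.0, 238.0]]
0 [[220.0, 308.0], [220.0, 259.0], [299.0, 222.0], [286.0, 191.0]] [[276.0, 226.0], [289.0, 235.0]]
10 [[214.0, 296.0], [218.0, 247.0], [298.0, 239.0], [287.0, 203.0]] [[280.0, 218.0], [293.0, 234.0]]
20 [[209.0, 282.0], [217.0, 233.0], [295.0, 256.0], [288.0, 215.0]] [[284.0, 213.0], [297.0, 236.0]]
```

The feet match the prediction for a level pull, (220,308) and (299,222). Now I lower it.

Call:
carry_out(rows=[{"gripper": 255, "delta_pos": [0, 0, -0.6], "yaw": 0}, {"gripper": 255, "delta_pos": [0, 0, -0.6], "yaw": 0}, {"gripper": 255, "delta_pos": [0, 0, -0.6], "yaw": 0}, {"gripper": 255, "delta_pos": [0, 0, -0.6], "yaw": 0}, {"gripper": 255, "delta_pos": [0, 0, -0.5], "yaw": 0}, {"gripper": 255, "delta_pos": [0, 0, -0.4], "yaw": 0}, {"gripper": 255, "delta_pos": [0, 0, -0.2], "yaw": 0}, {"gripper": 255, "delta_pos": [0, 0, -0.1], "yaw": 0}, {"gripper": 255, "delta_pos": [0, 0, 0], "yaw": 0}, {"gripper": 255, "delta_pos": [0, 0, 0], "yaw": 0}, {"gripper": 255, "delta_pos": [0, 0, 0], "yaw": 0}])

```text
clock: 8.35
eef_pos: [0.4969, -0.3104, 0.0245]
ee_rot: [0.0, 1.0, 0.021, 0.0]
contact_force: [0.1, -0.5, -1.4]
gripper_width: 0.093
```

Call:
carry_out(rows=[{"gripper": 255, "delta_pos": [0, 0, -0.1], "yaw": 0}, {"gripper": 255, "delta_pos": [0, 0, -0.08], "yaw": 0}, {"gripper": 255, "delta_pos": [0, 0, -0.04], "yaw": 0}, {"gripper": 255, "delta_pos": [0, 0, 0], "yaw": 0}, {"gripper": 255, "delta_pos": [0, 0, 0], "yaw": 0}, {"gripper": 255, "delta_pos": [0, 0, 0], "yaw": 0}])

```text
clock: 8.85
eef_pos: [0.4966, -0.3102, 0.0183]
ee_rot: [-0.0, 1.0, 0.021, -0.0]
contact_force: [-0.4, 1.5, -1.3]
gripper_width: 0.091
```

Call:
carry_out(rows=[{"gripper": 255, "delta_pos": [0, 0, -0.04], "yaw": 0}, {"gripper": 255, "delta_pos": [0, 0, 0], "yaw": 0}, {"gripper": 255, "delta_pos": [0, 0, 0], "yaw": 0}])

```text
clock: 9.1
eef_pos: [0.4967, -0.3106, 0.018]
ee_rot: [0.0, 1.0, 0.021, 0.0]
contact_force: [-2.7, -1.0, 7.5]
gripper_width: 0.094
```

Touching the floor (7.5 N). Release.

Call:
carry_out(rows=[{"gripper": 220, "delta_pos": [0, 0, 0], "yaw": 0}, {"gripper": 205, "delta_pos": [0, 0, 0], "yaw": 0}, {"gripper": 190, "delta_pos": [0, 0, 0], "yaw": 0}, {"gripper": 170, "delta_pos": [0, 0, 0], "yaw": 0}, {"gripper": 150, "delta_pos": [0, 0, 0], "yaw": 0}, {"gripper": 130, "delta_pos": [0, 0, 0], "yaw": 0}, {"gripper": 130, "delta_pos": [0, 0, 0], "yaw": 0}, {"gripper": 130, "delta_pos": [0, 0, 0], "yaw": 0}, {"gripper": 130, "delta_pos": [0, 0, 0.3], "yaw": 0}, {"gripper": 130, "delta_pos": [0, 0, 0.6], "yaw": 0}, {"gripper": 130, "delta_pos": [0, 0, 0.9], "yaw": 0}, {"gripper": 130, "delta_pos": [0, 0, 0.9], "yaw": 0}, {"gripper": 130, "delta_pos": [0, 0, 0.9], "yaw": 0}, {"gripper": 130, "delta_pos": [0, 0, 0.9], "yaw": 0}])

```text
clock: 10.27
eef_pos: [0.4965, -0.3101, 0.1315]
ee_rot: [0.0, 1.0, 0.021, 0.0]
contact_force: [0.6, -0.5, 0.0]
gripper_width: 0.493
```

Call:
carry_out(rows=[{"gripper": 60, "delta_pos": [-0.077, 0.887, 0], "yaw": 0.286}, {"gripper": 60, "delta_pos": [-0.077, 0.887, 0], "yaw": 0.286}, {"gripper": 60, "delta_pos": [-0.077, 0.887, 0], "yaw": 0.286}, {"gripper": 60, "delta_pos": [-0.077, 0.887, 0], "yaw": 0.286}, {"gripper": 60, "delta_pos": [-0.077, 0.887, 0], "yaw": 0.286}, {"gripper": 60, "delta_pos": [-0.077, 0.887, 0], "yaw": 0.286}, {"gripper": 60, "delta_pos": [-0.077, 0.887, 0], "yaw": 0.286}, {"gripper": 60, "delta_pos": [-0.077, 0.887, 0], "yaw": 0.286}, {"gripper": 60, "delta_pos": [-0.077, 0.887, 0], "yaw": 0.286}, {"gripper": 60, "delta_pos": [-0.077, 0.887, 0], "yaw": 0.286}, {"gripper": 60, "delta_pos": [-0.077, 0.887, 0], "yaw": 0.286}, {"gripper": 60, "delta_pos": [-0.077, 0.887, 0], "yaw": 0.286}, {"gripper": 60, "delta_pos": [-0.077, 0.887, 0], "yaw": 0.286}, {"gripper": 60, "delta_pos": [-0.077, 0.887, 0], "yaw": 0.286}, {"gripper": 60, "delta_pos": [0, 0, 0], "yaw": 0}, {"gripper": 60, "delta_pos": [0, 0, 0], "yaw": 0}])

```text
clock: 11.6
eef_pos: [0.4696, 0.001, 0.1304]
ee_rot: [0.0, 0.981, 0.195, 0.0]
contact_force: [-0.5, -0.7, -0.3]
gripper_width: 0.765
```

```bash
python3 - <<'E'
from bench import *
import cv2,numpy as np
p=capture("scene");q=capture("top")
a=cv2.resize(p["pixels"][100:260,110:310,::-1],None,fx=4,fy=3.7,interpolation=cv2.INTER_CUBIC)
b=cv2.resize(q["pixels"][150:270,310:470,::-1],None,fx=4,fy=4,interpolation=cv2.INTER_CUBIC)
cv2.imwrite("pics/s4.png",a);cv2.imwrite("pics/t4.png",b)
E
```

```text
(no output)
```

View pics/s4.png

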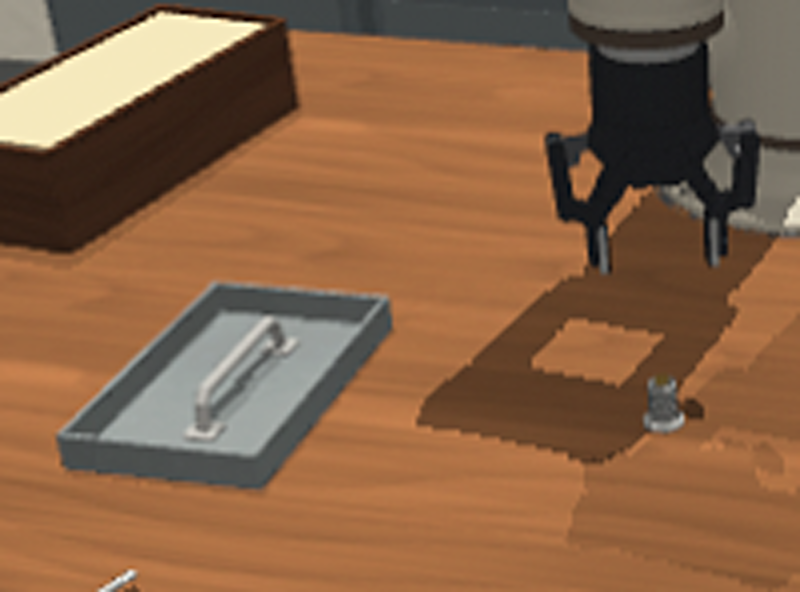

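View pics/t4.png

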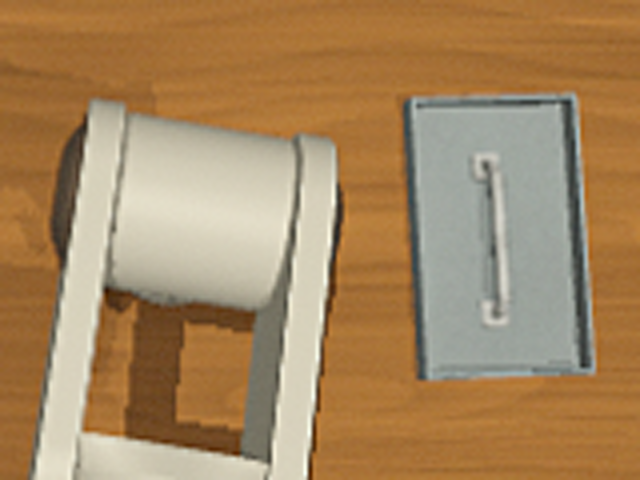

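The pull lies level in the tray: its feet are at (205,430) and (285,345) in the scene crop, and it is centred in the top view. Next I descend on the lock.

Call:
carry_out(rows=[{"gripper": 60, "delta_pos": [0, 0, -0.8], "yaw": 0}, {"gripper": 60, "delta_pos": [0, 0, -0.8], "yaw": 0}, {"gripper": 60, "delta_pos": [0, 0, -0.8], "yaw": 0}, {"gripper": 60, "delta_pos": [0, 0, -0.8], "yaw": 0}, {"gripper": 60, "delta_pos": [0, 0, -0.6], "yaw": 0}, {"gripper": 60, "delta_pos": [0, 0, -0.5], "yaw": 0}, {"gripper": 60, "delta_pos": [0, 0, -0.4], "yaw": 0}, {"gripper": 60, "delta_pos": [0, 0, -0.2], "yaw": 0}, {"gripper": 60, "delta_pos": [0, 0, 0], "yaw": 0}, {"gripper": 120, "delta_pos": [0, 0, 0], "yaw": 0}, {"gripper": 140, "delta_pos": [0, 0, 0], "yaw": 0}, {"gripper": 155, "delta_pos": [0, 0, 0], "yaw": 0}, {"gripper": 165, "delta_pos": [0, 0, 0], "yaw": 0}], newtons=40)

```text
clock: 12.78
eef_pos: [0.4699, 0.0002, 0.0078]
ee_rot: [0.0, 0.981, 0.194, 0.0]
contact_force: [-0.3, 0.9, 0.3]
gripper_width: 0.352
```

```bash
python3 - <<'E'
from bench import *
import cv2,numpy as np
s=read_state();print(s["eef_pos"],s["gripper_width"])
p=capture("scene")
a=cv2.resize(p["pixels"][160:240,220:330,::-1],None,fx=6,fy=6,interpolation=cv2.INTER_CUBIC)
cv2.imwrite("pics/s5.png",a)
E
```

```text
[4.69946255e-01 2.22609957e-04 7.82311344e-03] 0.3521264650863402
```

View pics/s5.png

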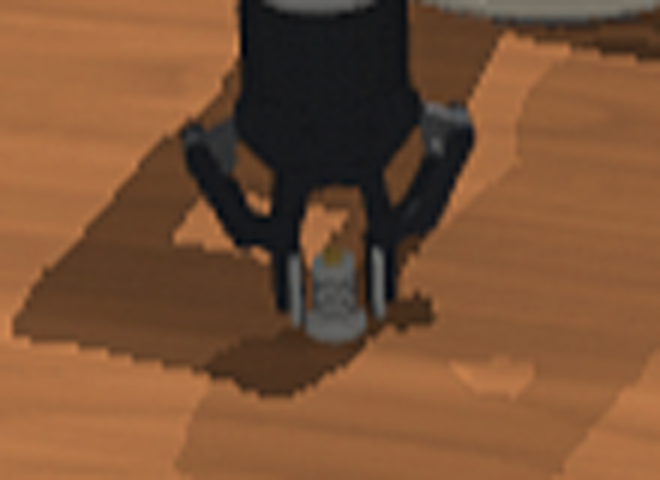

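Centred between the pads at (335,300). Close and lift.

Call:
carry_out(rows=[{"gripper": 180, "delta_pos": [0, 0, 0], "yaw": 0}, {"gripper": 195, "delta_pos": [0, 0, 0], "yaw": 0}, {"gripper": 215, "delta_pos": [0, 0, 0], "yaw": 0}, {"gripper": 255, "delta_pos": [0, 0, 0], "yaw": 0}, {"gripper": 255, "delta_pos": [0, 0, 0], "yaw": 0}, {"gripper": 255, "delta_pos": [0, 0, 0], "yaw": 0}, {"gripper": 255, "delta_pos": [0, 0, 0.3], "yaw": 0}, {"gripper": 255, "delta_pos": [0, 0, 0.6], "yaw": 0}, {"gripper": 255, "delta_pos": [0, 0, 0.8], "yaw": 0}, {"gripper": 255, "delta_pos": [0, 0, 0.8], "yaw": 0}, {"gripper": 255, "delta_pos": [0, 0, 0.8], "yaw": 0}, {"gripper": 255, "delta_pos": [0, 0, 0.8], "yaw": 0}, {"gripper": 255, "delta_pos": [0, 0, 0.4], "yaw": 0}, {"gripper": 255, "delta_pos": [0, 0, 0], "yaw": 0}], newtons=50)

```text
clock: 14.0
eef_pos: [0.4706, 0.0001, 0.122]
ee_rot: [0.001, 0.981, 0.194, 0.002]
contact_force: [0.4, -0.3, 0.1]
gripper_width: 0.217
```

```bash
python3 - <<'E'
from bench import *
import cv2,numpy as np
s=read_state();print(s["eef_pos"],s["gripper_width"])
p=capture("scene")
a=cv2.resize(p["pixels"][130:240,220:330,::-1],None,fx=5,fy=5,interpolation=cv2.INTER_CUBIC)
cv2.imwrite("pics/s6.png",a)
E
```

```text
[4.70579178e-01 1.34098159e-04 1.21996069e-01] 0.21697141791409194
```

View pics/s6.png

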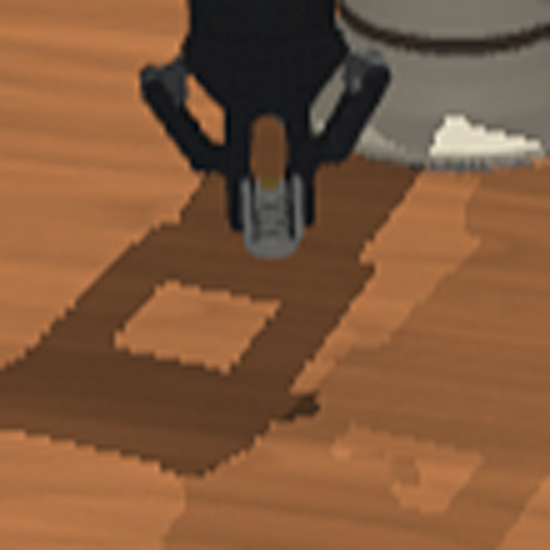

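The lock is held upright between the pads at (270,220). Next I move over the 150 mm box.

Call:
carry_out(rows=[{"gripper": 255, "delta_pos": [0.095, 0.786, 0], "yaw": 0}, {"gripper": 255, "delta_pos": [0.095, 0.786, 0], "yaw": 0}, {"gripper": 255, "delta_pos": [0.095, 0.786, 0], "yaw": 0}, {"gripper": 255, "delta_pos": [0.095, 0.786, 0], "yaw": 0}, {"gripper": 255, "delta_pos": [0.095, 0.786, 0], "yaw": 0}, {"gripper": 255, "delta_pos": [0.095, 0.786, 0], "yaw": 0}, {"gripper": 255, "delta_pos": [0.095, 0.786, 0], "yaw": 0}, {"gripper": 255, "delta_pos": [0.095, 0.786, 0], "yaw": 0}, {"gripper": 255, "delta_pos": [0.095, 0.786, 0], "yaw": 0}, {"gripper": 255, "delta_pos": [0.095, 0.786, 0], "yaw": 0}, {"gripper": 255, "delta_pos": [0.095, 0.786, 0], "yaw": 0}, {"gripper": 255, "delta_pos": [0.095, 0.786, 0], "yaw": 0}, {"gripper": 255, "delta_pos": [0.095, 0.786, 0], "yaw": 0}, {"gripper": 255, "delta_pos": [0.095, 0.786, 0], "yaw": 0}, {"gripper": 255, "delta_pos": [0, 0, 0], "yaw": 0}, {"gripper": 255, "delta_pos": [0, 0, 0], "yaw": 0}])

```text
clock: 15.38
eef_pos: [0.5022, 0.2757, 0.1179]
ee_rot: [0.0, 0.981, 0.195, -0.001]
contact_force: [0.1, -0.2, -1.2]
gripper_width: 0.213
```

```bash
python3 - <<'E'
from bench import *
import cv2,numpy as np
p=capture("scene")
a=cv2.resize(p["pixels"][140:270,300:440,::-1],None,fx=4.5,fy=4.5,interpolation=cv2.INTER_CUBIC)
cv2.imwrite("pics/s7.png",a)
E
```

```text
(no output)
```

View pics/s7.png

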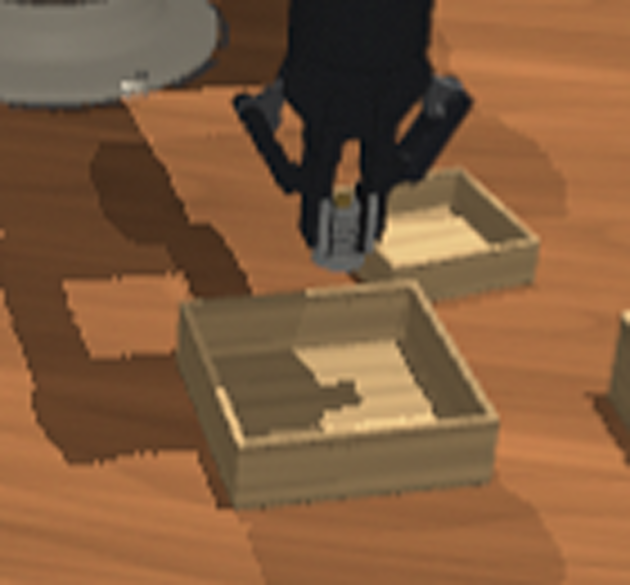

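Call:
carry_out(rows=[{"gripper": 255, "delta_pos": [0, 0, -0.6], "yaw": 0}, {"gripper": 255, "delta_pos": [0, 0, -0.6], "yaw": 0}, {"gripper": 255, "delta_pos": [0, 0, -0.6], "yaw": 0}, {"gripper": 255, "delta_pos": [0, 0, -0.6], "yaw": 0}, {"gripper": 255, "delta_pos": [0, 0, -0.6], "yaw": 0}, {"gripper": 255, "delta_pos": [0, 0, -0.4], "yaw": 0}, {"gripper": 255, "delta_pos": [0, 0, -0.3], "yaw": 0}, {"gripper": 255, "delta_pos": [0, 0, -0.2], "yaw": 0}, {"gripper": 255, "delta_pos": [0, 0, 0], "yaw": 0}, {"gripper": 255, "delta_pos": [0, 0, 0], "yaw": 0}, {"gripper": 255, "delta_pos": [0, 0, 0], "yaw": 0}])

```text
clock: 16.35
eef_pos: [0.5033, 0.2755, 0.023]
ee_rot: [-0.0, 0.981, 0.194, 0.001]
contact_force: [-0.1, 1.0, -0.4]
gripper_width: 0.215
```

Call:
carry_out(rows=[{"gripper": 255, "delta_pos": [0, 0, -0.16], "yaw": 0}, {"gripper": 255, "delta_pos": [0, 0, -0.12], "yaw": 0}, {"gripper": 255, "delta_pos": [0, 0, -0.08], "yaw": 0}, {"gripper": 255, "delta_pos": [0, 0, 0], "yaw": 0}, {"gripper": 255, "delta_pos": [0, 0, 0], "yaw": 0}, {"gripper": 255, "delta_pos": [0, 0, 0], "yaw": 0}])

```text
clock: 16.85
eef_pos: [0.5029, 0.2754, 0.0133]
ee_rot: [-0.0, 0.981, 0.194, 0.0]
contact_force: [0.8, -0.8, -1.8]
gripper_width: 0.218
```

Call:
carry_out(rows=[{"gripper": 255, "delta_pos": [0, 0, -0.04], "yaw": 0}, {"gripper": 255, "delta_pos": [0, 0, 0], "yaw": 0}, {"gripper": 255, "delta_pos": [0, 0, 0], "yaw": 0}])

```text
clock: 17.1
eef_pos: [0.5031, 0.2754, 0.0126]
ee_rot: [-0.0, 0.981, 0.194, 0.0]
contact_force: [-0.7, -0.4, 5.0]
gripper_width: 0.216
```

Touching the box floor (5 N). Release and rise.

Call:
carry_out(rows=[{"gripper": 200, "delta_pos": [0, 0, 0], "yaw": 0}, {"gripper": 185, "delta_pos": [0, 0, 0], "yaw": 0}, {"gripper": 170, "delta_pos": [0, 0, 0], "yaw": 0}, {"gripper": 150, "delta_pos": [0, 0, 0], "yaw": 0}, {"gripper": 130, "delta_pos": [0, 0, 0], "yaw": 0}, {"gripper": 110, "delta_pos": [0, 0, 0], "yaw": 0}, {"gripper": 110, "delta_pos": [0, 0, 0], "yaw": 0}, {"gripper": 110, "delta_pos": [0, 0, 0.3], "yaw": 0}, {"gripper": 110, "delta_pos": [0, 0, 0.6], "yaw": 0}, {"gripper": 110, "delta_pos": [0, 0, 0.9], "yaw": 0}, {"gripper": 110, "delta_pos": [0, 0, 0.9], "yaw": 0}, {"gripper": 110, "delta_pos": [0, 0, 0.9], "yaw": 0}, {"gripper": 110, "delta_pos": [0, 0, 0.9], "yaw": 0}, {"gripper": 110, "delta_pos": [0, 0, 0.9], "yaw": 0}, {"gripper": 110, "delta_pos": [0, 0, 0.9], "yaw": 0}, {"gripper": 110, "delta_pos": [0, 0, 0], "yaw": 0}, {"gripper": 110, "delta_pos": [0, 0, 0], "yaw": 0}])

```text
clock: 18.52
eef_pos: [0.5033, 0.2755, 0.1715]
ee_rot: [-0.0, 0.981, 0.194, 0.001]
contact_force: [-0.5, -0.5, -0.2]
gripper_width: 0.567
```

```bash
python3 - <<'E'
from bench import *
import cv2,numpy as np
p=capture("scene")
a=cv2.resize(p["pixels"][130:290,110:430,::-1],None,fx=2.5,fy=2.5,interpolation=cv2.INTER_CUBIC)
cv2.imwrite("pics/s8.png",a)
E
```

```text
(no output)
```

View pics/s8.png

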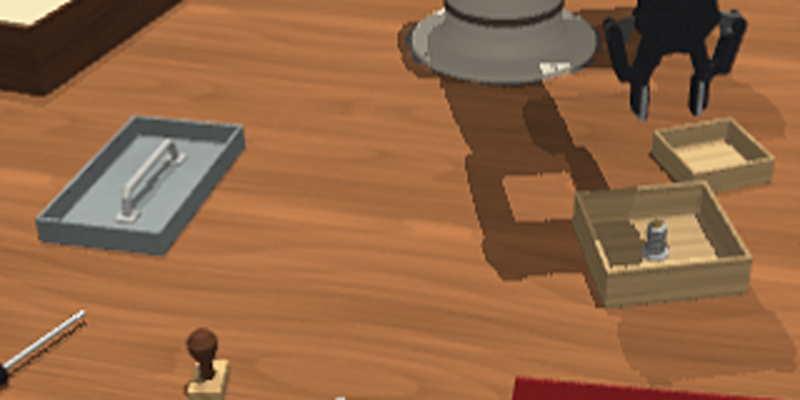

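The pull stands level in the tray at (150,180), the lock stands upright in the 150 mm box at (656,240), and the gripper is clear.

```bash
python3 -c "
from bench import *
print(hand_in())"
```

```text
the job is handed in; nothing more can be done
None
```

Both parts are in place and the job is handed in, at about 18.6 s on the clock.

- **Pull:** I gripped it by the bar, turned it along the tray's length and lowered it until it touched the floor at about 7.5 N before letting go. The later scene and top pictures show it standing level on both feet, about centred in the grey tray.
- **Lock barrel:** I then set it down in the plywood box whose sides measured 147–154 mm. The two look-alikes measured about 105 mm and 190 mm. It touched the floor at about 5 N, and the last scene picture shows it upright inside the box, with the gripper about 0.17 m up and touching nothing.

The two cameras disagreed by 5–10 mm on some first positions, so I fitted those positions from picture corners instead. The last check used the scene camera only. No check failed.

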